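# Sort the loose sockets by length into the socket tray and lock its bail

## Task

Put the three loose wrench sockets back into the empty bays of the dark plastic socket tray, long sockets in the row of long bays and short in the row of short bays, each lying fully down in its bay. Then swing the tray's wire bail up from behind and over the sockets, and press its front bar down until it has snapped in under the spring hook, so the tray can be carried. Leave the sockets already in the tray in their bays and the tools lying around where they are.

Things in the scene. Friction and masses are not known exactly. Their poses are not given: they have to be found in the camera images.
- tray: Dark grey and black plastic socket tray, fixed, 170 (x) x 186 (y) mm, floor 6 mm thick. Origin: centre of its underside; x points to its rear (away from the robot at yaw 0), y along the rows, z up. A rear row of three long bays, a front row of three short ones, at y = -54, 0, +54 mm; all bays run along x. Empty at the start: long bays at y = -54 and 0, short bay at y = -54.
- long_row (a point): Middle of the floor of the middle bay (y = 0) of the rear row; tray axes. Long bays measure 81 mm between their 18 mm high end walls. Saddle ribs 13 mm high and 24.5 mm apart flank each bay near its ends; in the middle 41 mm the sides are open down to the floor for the fingers. A seated socket's axis lies 12 mm above this point.
- short_row (a point): Middle of the floor of the middle bay (y = 0) of the front row; tray axes. Short bays measure 53 mm between 18 mm high end walls, with ribs as in the long ones; the sides are open in the middle 27 mm. A seated socket's axis lies 12 mm above this point.
- bail_pivot (a point): On the bail's pivot axis, midway between its two ears at the tray's rear corners, 36 mm above the bench; tray axes (the pivot axis is y).
- bail (a joint): Angle of the steel wire bail, rad: 0 = closed, level over both rows (end stop), 3 mm above seated sockets; pi/2 upright; starts leaning back at 1.88 to 2.15; limit 2.2. It stays where it is left; about 1 N at its front bar moves it. Side arms at tray y = +-86 mm; two thin cross wires 45 and 120 mm from the pivot hold the sockets down. A socket not fully down stops it from closing.
- bail_bar (a point): Middle of the bail's front bar (8 mm thick, 152 mm long, along the tray's y), 155 mm from the pivot; z is up when the bail is closed. Closed, it lies 36 mm above the bench, over the tray's front wall and under the spring hook. The bar can be pushed or pinched anywhere except at the hook.
- hook_place (a point): Nose of the spring hook, 22 mm wide, at the middle of the tray's front edge, its top 50 mm above the bench; tray axes. The closing bar meets the nose about 6 mm above its closed place; pressed down beside the hook (e.g. 40 mm to either side) with some 5 to 10 N it pushes the sprung hook aside and snaps in under it.
- socket_p: Long (deep) socket, loose on the bench: steel, 24 mm diameter, 74 mm long. Origin: middle of its axis; x along its axis (either end may lead). Lies on its side with its axis level, 12 mm above the bench.
- socket_q: Long (deep) socket, the twin of socket_p: 24 mm diameter, 74 mm long, same axes.
- socket_r: Short socket, looks the same but 46 mm long, 24 mm diameter; same axes.
- long_kept: Long socket (74 mm) already in the long bay at y = +54 mm.
- short_kept_a: Short socket (46 mm) already in the short bay at y = +54 mm.
- short_kept_b: Short socket (46 mm) already in the short bay at y = 0.
- ratchet: Bystander: ratchet wrench, 195 mm long, 31 mm high, left rear of the tray. Leave alone.
- oil_filter: Bystander: blue and white oil filter, 72 mm diameter, 94 mm high, at the left. Leave alone.
- spark_plug: Bystander: spark plug, 62 mm long, at the right. Leave alone.
- calliper: Bystander: calliper, 205 mm long, 10 mm high, in front at the right. Leave alone.
- pliers: Bystander: pliers with blue grips, 181 mm long, in front at the left. Leave alone.
Things that resemble listed ones, but are neither listed nor needed, are in the scene too. Leave any pink look-alike of the socket_p alone.

How it is judged:
By the outcome, as a careful person would: the job done as asked, in the order asked, and still so for the second after the job is handed in, with the robot touching nothing.
It also fails if it takes over 72 s, if anything falls off the work surface, if the arm or the gripper's body presses on something with over 40 N, if the wrist force passes 120 N, or if a joint passes its speed limit or range.

## Robot

A 7-joint arm with a two-finger parallel gripper is mounted at the origin on a cart in front of the work surface, level with it; the furniture and walls round the work are solid. World frame = base frame: x ahead of the robot, y to its left, z up, the work surface at z = 0. Lengths are in m, angles in rad, forces in N, time in s.
With the tool pointing down it reaches from about 0.4 to 0.85 m from the base axis. Payload 6.9 kg.
Tool frame: the origin (TCP) lies midway between the tips of the shut fingers; the grasp point (between the pads) lies behind it (ctrl.pinch_z is the z of the grasp point in the tool frame, in m); z points along the fingers, y is the line along which they close (so a half turn about z gives the same grasp; the last joint's range is limited). The gripper opens to 85 mm and grips with 20 to 120 N. Pads are 22 mm wide; open, the fingers measure 114 mm over their backs; the gripper's body (76 mm by 85 mm) begins 54 mm behind the grasp point. The pads swing forward as they close: fully open they stand 13 mm farther back than shut.
Start: joints at [-1.125, 0.507, -0.238, 1.5, 0.126, 1.149, -0.155], TCP at [0.209, 0.589, 0.197] pointing down, gripper open.
Joint ranges: [-3.08, 3.08], [-0.24, 2.05], [-1.43, 1.35], [0, 2.5], [-1.52, 4.66], [0.17, 1.96], [-2.89, 2.89]. Speed limits (rad/s): [2.39, 2.39, 3.14, 3.14, 3.14, 3.14, 3.14].

## Interface

Orientations are given as a unit quaternion [w, x, y, z].
In Python, from station import ctrl, get_state, vision, ticket, models gives the robot as it stands. Calls block until the motion is done:
- ctrl.movep(position, orientation): joint-space move of the TCP to a pose.
- ctrl.movel(position, frame=None, max_speed=0.15): straight line of the TCP; frame=None keeps the orientation; max_speed is the mean speed in m/s.
- ctrl.set_joints(angles): joint-space move.
- ctrl.ungrasp() and ctrl.close_gripper(force=None): open the fingers fully, or close them until they stop; force is the grip in N (None keeps the last).
- ctrl.pause(seconds).
- ctrl.ik(position, orientation): joint angles nearest the present ones, or None.
- get_state(): the state.
- vision.grab_frame(name): name is "scene" or "top" or "wrist"; returns (picture, depth): 420x560x3 uint8, blue, green, red; 420x560 float32, m along the optical axis (not along the pixel's ray), 0 where there is no reading.
- vision.camera_info(name): a dict with "mtx" (3x3 intrinsics, pixels), "R" (3x3) and "t" (3): a world point X has camera coordinates R X + t; the wrist camera has in their place "hand_eye" (4x4, takes a point from camera to tool coordinates, whose origin is the TCP and whose axes are the flange's). Camera axes: x right, y down, z forward; pixel columns grow to the right and rows downward; lengths in m; the calibration is good to about 2 mm. A picture is of the moment at which its call begins: read the wrist's pose just before it. camera_info takes no time and is no camera call.
A pose or a line that the arm cannot do raises ctrl.Unreachable and nothing moves.
- ticket.close_job(): hands the job in; it is judged then, once.
Trained networks look in the newest picture that a camera, given by its name, has taken for a name from the list of things; names that differ only in an ending like _2 or _b are one class to them, and where a whole thing is asked for, a point or a joint stands for the part that bears it (a point fixed in the world has none). Each returns a list of dicts, best first, with "p" (0 to 1); they miss things now and then, are a little off and sometimes report something else, mostly with a low value. They report only what shows in the picture. A call takes as long as a camera call. They do not tell look-alikes from the thing itself.
- models.recognise(camera, target): "point" ([column, row] in pixels, amid what is visible of it).
- models.masks_of(camera, target): "mask" (420x560 bool, what is visible of it) and "point" ([column, row] in pixels, amid what is visible of it).
The state is a dict: "time": time; "qpos": joint angles; "qd": joint speeds; "tau": joint torques, N m; "tcp_pos": TCP position; "eef_rot": TCP orientation; "contact_force": force on the tool from outside, world axes, zero at the start; "wrist_torque": the same for the moment, N m; "width": finger opening in m; "gripper_force": force on a finger pad.
Only numpy, scipy, OpenCV 4.12 (cv2) and the standard library are available. Lean on these libraries where they do the work, as an engineer would, in place of code of your own. Each camera call takes 0.05 s, during which the arm holds its last target. There are 200 camera calls.

## Working session

There is one attempt and no reset: what is moved stays moved. The work goes in short steps, each a Python script; the robot and the scene stay as the last script left them, time stands still between calls to the robot, and variables do not carry over. Pictures are saved under pics/ and viewed, at most 10 in all, crops included, and the job is handed in when it is done.

```bash
ls; mkdir -p pics; cat > h.py <<'E'
import numpy as np, cv2
from station import ctrl, get_state, vision, ticket, models
from scipy.spatial.transform import Rotation as Rn
def world(cam,depth,uv):
    """pixel(s) Nx2 -> world points (fixed cams)"""
    c=vision.camera_info(cam); K=np.array(c["mtx"]); R=np.array(c["R"]); t=np.array(c["t"])
    uv=np.atleast_2d(uv).astype(int); d=depth[uv[:,1],uv[:,0]]
    p=np.c_[uv,np.ones(len(uv))]@np.linalg.inv(K).T*d[:,None]
    return ((p-t)@R)[d>0]
E
python3 - <<'E'
from h import *
print(get_state())
print(ctrl.pinch_z)
for c in ["top","scene"]:
    im,d=vision.grab_frame(c); cv2.imwrite(f"pics/{c}0.png",im); np.save(f"pics/{c}0.npy",d)
    print(c,vision.camera_info(c))
    for n in ["socket_p","socket_r","tray","bail_bar","hook_place","ratchet","spark_plug","calliper","pliers","oil_filter"]:
        for m in models.masks_of(c,n):
            P=world(c,d,np.argwhere(m["mask"])[:,::-1])
            if len(P)==0: continue
            print(c,n,round(m["p"],2),np.round(m["point"]),m["mask"].sum(),np.round(np.median(P,0),3),np.round(P.min(0),3),np.round(P.max(0),3))
E
```

```text
pics
{'time': 0.0, 'qpos': array([-1.12453692,  0.5083126 , -0.23748814,  1.5011312 ,  0.12565199,
        1.14886682, -0.15485049]), 'qd': array([-7.43027429e-05,  9.00953339e-04,  2.78302049e-04, -2.21542307e-04,
       -1.20800331e-03, -3.04220444e-04, -5.69705770e-05]), 'tau': array([ 1.09120090e-03, -6.20598221e+01, -2.18644470e+00, -2.49651825e+01,
        1.26544823e-02,  1.20389659e-02,  4.39961070e-05]), 'tcp_pos': array([0.20876892, 0.5885158 , 0.19624466]), 'eef_rot': array([-1.44536086e-04,  1.69598435e-01,  9.85512870e-01, -8.56568721e-04]), 'contact_force': array([0.33214996, 0.23610584, 0.07729825]), 'wrist_torque': array([ 0.00815996, -0.02064397,  0.02649924]), 'gripper_force': 0.0, 'width': 0.08561227077480657}
-0.0187
top {'mtx': array([[509.87503497,   0.        , 271.3884106 ],
       [  0.        , 509.87503497, 211.51705167],
       [  0.        ,   0.        ,   1.        ]]), 'R': array([[-8.59875231e-04, -9.99794785e-01,  2.02397736e-02],
       [-9.99398364e-01,  1.57421407e-04, -3.46826408e-02],
       [ 3.46723373e-02, -2.02574193e-02, -9.99193408e-01]]),
[... 2623 characters left out ...]

scene bail_bar 0.64 [232. 183.] 233 [0.636 0.035 0.135] [ 0.599 -0.359  0.   ] [0.814 0.119 0.189]
scene hook_place 0.62 [273. 228.] 948 [0.571 0.037 0.013] [ 0.473 -0.346  0.   ] [0.819 0.123 0.188]
scene calliper 0.7 [258. 282.] 209 [0.468 0.285 0.02 ] [ 0.244  0.239 -0.001] [0.507 0.65  0.333]
scene calliper 0.54 [359. 214.] 219 [ 0.371 -0.174  0.008] [ 0.353 -0.244 -0.001] [ 0.405 -0.108  0.015]
scene pliers 0.97 [248. 334.] 909 [0.387 0.455 0.014] [0.365 0.368 0.001] [0.433 0.519 0.02 ]
scene oil_filter 0.87 [211. 297.] 1630 [0.489 0.432 0.064] [ 0.468  0.379 -0.001] [0.57  0.448 0.098]
scene oil_filter 0.3 [264. 219.] 1590 [0.592 0.04  0.015] [ 0.467 -0.362 -0.001] [0.838 0.124 0.189]
```

```bash
python3 -c "
import cv2
a=cv2.imread('pics/top0.png');b=cv2.imread('pics/scene0.png');print(a.shape)"
```

```text
(420, 560, 3)
```

View pics/top0.png

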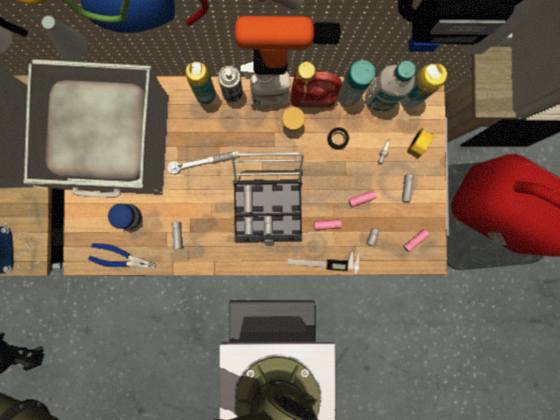

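View pics/scene0.png

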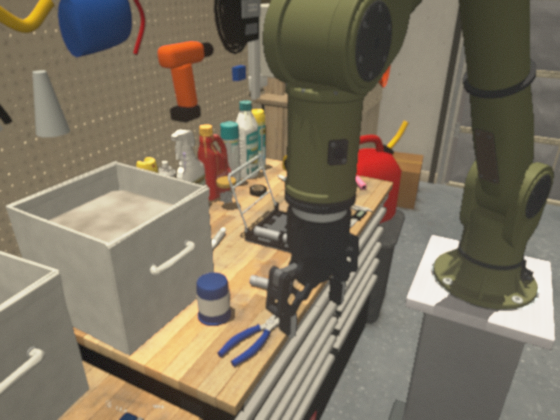

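Top view: three pink look-alikes at (417,239), (364,200) and (328,224). The steel ones are long at (174,236) = p, long at (408,186) = q, and short at (374,237) = r. The tray is at (268,210) with the bail leaning back, its bar near (267,155). Next I'll check a close crop and move the wrist camera over the tray.

```bash
cat >> h.py <<'E'
def grabw(name):
    s=get_state(); im,d=vision.grab_frame("wrist"); cv2.imwrite(f"pics/{name}.png",im)
    c=vision.camera_info("wrist"); H=np.array(c["hand_eye"]); q=np.array(s["eef_rot"])
    T=np.eye(4); T[:3,:3]=Rn.from_quat(np.r_[q[1:],q[0]]).as_matrix(); T[:3,3]=s["tcp_pos"]
    np.savez(f"pics/{name}.npz",T=T@H,d=d,K=c["mtx"],im=im); return im,d,T@H,np.array(c["mtx"])
def cloud(d,T,K):
    v,u=np.mgrid[:d.shape[0],:d.shape[1]]; p=np.stack([(u-K[0,2])/K[0,0]*d,(v-K[1,2])/K[1,1]*d,d],-1)
    return p@T[:3,:3].T+T[:3,3]
def quat(yaw):
    """tool down; tool y axis (closing line) at world angle yaw+pi/2 (yaw=0: closes along y)"""
    q=(Rn.from_euler('z',yaw)*Rn.from_euler('x',np.pi)).as_quat(); return [q[3],q[0],q[1],q[2]]
E
python3 - <<'E'
from h import *
im=cv2.imread('pics/top0.png')[130:260,150:450]; cv2.imwrite('pics/c0.png',cv2.resize(im,None,fx=2.6,fy=2.6,interpolation=cv2.INTER_CUBIC))
print(np.round(vision.camera_info("wrist")["hand_eye"],3))
# try yaw choices
for y in [0,np.pi]:
    for x in [0.45,0.5,0.55]:
        print(y,x,ctrl.ik([x,0.03,0.40],quat(y)))
E
```

```text
[[-0.    -0.956 -0.292  0.074]
 [ 1.    -0.     0.001  0.   ]
 [-0.001 -0.292  0.956 -0.179]
 [ 0.     0.     0.     1.   ]]
0 0.45 [-0.62679353  0.13965182  0.61009521  1.52005739 -0.08000075  1.50703733
 -1.58697272]
0 0.5 [-0.54147709  0.23745231  0.59287071  1.4115809  -0.13191166  1.5322658
 -1.52740836]
0 0.55 [-0.46542205  0.33190235  0.57172112  1.28930055 -0.17723319  1.57018994
 -1.48962031]
3.141592653589793 0.45 [-0.2958226   0.12138538  0.2070981   1.51668573 -0.02495289  1.50611083
  1.48220401]
3.141592653589793 0.5 [-0.21414359  0.20831972  0.14018508  1.40776132 -0.02892881  1.52751551
  1.4950973 ]
3.141592653589793 0.55 [-0.15333419  0.29637803  0.08184411  1.2851412  -0.02387997  1.56101147
  1.49598649]
```

View pics/c0.png

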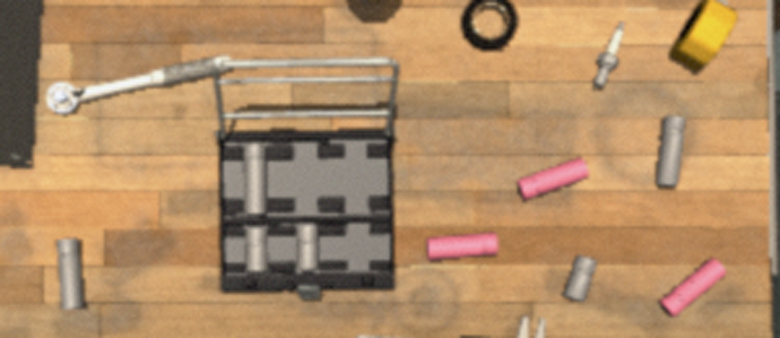

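The crop confirms it: steel sockets at crop (70,272) long, (670,150) long and (578,278) short, and the pink ones are the look-alikes. The empty bays are the long ones at middle and right, and the short one at right. The ratchet's handle end is near the bail's left corner.

```bash
python3 - <<'E'
from h import *
ctrl.movep([0.45,0.03,0.27],quat(np.pi)); 
im,d,T,K=grabw("w1"); 
for n in ["tray","socket_p","bail_bar","hook_place"]:
    for m in models.masks_of("wrist",n):
        if m["p"]>.3:
            P=cloud(d,T,K)[m["mask"]&(d>0)]; print(n,round(m["p"],2),np.round(m["point"]),m["mask"].sum(),np.round(np.median(P,0),4),np.round(np.percentile(P,2,0),4),np.round(np.percentile(P,98,0),4))
ctrl.movep([0.42,0.12,0.27],quat(np.pi)); grabw("w2"); print(get_state()["time"])
E
```

```text
tray 0.84 [268. 228.] 16356 [0.5326 0.0163 0.0153] [ 0.4359 -0.0625  0.0067] [0.6426 0.1171 0.1547]
socket_p 0.97 [459. 174.] 1148 [0.4507 0.2722 0.0243] [0.4167 0.2638 0.011 ] [0.4879 0.2863 0.0276]
socket_p 0.86 [ 90. 246.] 957 [ 0.5507 -0.2304  0.0237] [ 0.5335 -0.2704  0.0028] [ 0.5703 -0.1988  0.0272]
socket_p 0.79 [ 53. 170.] 873 [ 0.4477 -0.2604  0.0224] [ 0.4239 -0.282   0.0013] [ 0.4764 -0.2483  0.0269]
socket_p 0.64 [  7. 266.] 697 [ 0.5845 -0.3544  0.0205] [ 0.547  -0.3646  0.0086] [ 0.6187 -0.3479  0.026 ]
bail_bar 0.75 [  5. 264.] 697 [ 0.5827 -0.3543  0.0203] [ 0.547  -0.3643  0.0072] [ 0.6172 -0.3479  0.0259]
bail_bar 0.74 [265. 229.] 16187 [0.531  0.0164 0.0154] [ 0.4358 -0.0621  0.0071] [0.641  0.1167 0.1548]
bail_bar 0.63 [284. 360.] 2750 [0.6374 0.0399 0.112 ] [ 0.6025 -0.0724  0.0018] [0.7783 0.1499 0.174 ]
bail_bar 0.52 [ 52. 165.] 753 [ 0.4465 -0.2597  0.0235] [ 0.4243 -0.2745  0.0107] [ 0.4698 -0.2483  0.0269]
bail_bar 0.33 [126. 111.] 3111 [ 0.3735 -0.1575  0.0077] [ 0.3532 -0.2248  0.0026] [ 0.3997 -0.0327  0.0132]
hook_place 0.76 [264. 226.] 16108 [0.531  0.015  0.0153] [ 0.4357 -0.0624  0.0069] [0.6416 0.1168 0.1549]
4.0583
```

View pics/w1.png

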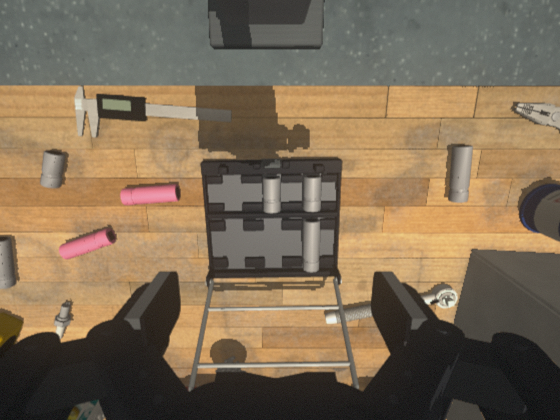

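The wrist view shows the whole tray, (203..342, 158..282), with kept sockets at (272,195), (312,193) and (311,245), and the bail arms behind at (205,330) and (345,330). I'll fit the tray frame and the sockets to the depth.

```bash
python3 - <<'E'
from h import *
A=[];C=[]
for n in ["w1","w2"]:
    f=np.load(f"pics/{n}.npz"); P=cloud(f["d"],f["T"],f["K"]); ok=f["d"]>0
    A.append(P[ok]);
    bench=P[ok&(abs(P[...,0]-.45)<.1)&(abs(P[...,1]-.2)<.05)]; print(n,"bench z",np.median(bench[:,2]))
    t=P[ok]; t=t[(t[:,0]>.40)&(t[:,0]<.61)&(t[:,1]>-.09)&(t[:,1]<.14)&(t[:,2]>.004)&(t[:,2]<.06)]
    r=cv2.minAreaRect(t[:,:2].astype(np.float32)*1000); print("rect",r)
    tt=t[(t[:,2]>.012)]; print(" x range",np.percentile(tt[:,0],[.2,99.8])," y",np.percentile(tt[:,1],[.2,99.8]))
    im=f["im"].astype(int); 
A=np.vstack(A)
# loose/kept sockets: axis from tops
def fit(c,L,name,zlo,zhi):
    q=A[(np.hypot(*(A[:,:2]-c).T)<L)&(A[:,2]>zlo)&(A[:,2]<zhi)][:,:2]
    r=cv2.minAreaRect(q.astype(np.float32)*1000); m=q.mean(0); w,V=np.linalg.eigh(np.cov((q-m).T)); v=V[:,1]
    print(name,np.round(m,4),"ang",round(np.degrees(np.arctan2(v[1],v[0])),2),"rect",np.round(r[0],1),np.round(r[1],1),round(r[2],1),len(q))
fit([.4507,.275],.05,"P",.012,.04); fit([.4477,-.262],.04,"R",.012,.04); fit([.583,-.357],.05,"Q",.012,.04)
# kept: high points in tray
t=A[(A[:,0]>.40)&(A[:,0]<.60)&(A[:,1]>-.08)&(A[:,1]<.13)&(A[:,2]>.0255)&(A[:,2]<.036)]
g=np.zeros((200,210),np.uint8); np.maximum.at(g,(((t[:,0]-.40)*1000).astype(int).clip(0,199),((t[:,1]+.08)*1000).astype(int).clip(0,209)),1)
g=cv2.morphologyEx(g,cv2.MORPH_CLOSE,np.ones((4,4)))
n,l,s,c=cv2.connectedComponentsWithStats(g)
for i in range(1,n):
    if s[i,4]>150:
        r=cv2.minAreaRect(np.argwhere(l==i).astype(np.float32)); print("blob",s[i,4],np.round(np.array(r[0])/1000+[.4,-.08],4),np.round(r[1],1),round(r[2],1))
# height map image
h=np.zeros((320,240)); a=A[(A[:,0]>.40)&(A[:,0]<.72)&(A[:,1]>-.09)&(A[:,1]<.15)&(A[:,2]<.25)]
np.maximum.at(h,(((a[:,0]-.40)*1000).astype(int),((a[:,1]+.09)*1000).astype(int)),a[:,2])
np.save("pics/h.npy",h); h2=cv2.dilate(h.astype(np.float32),np.ones((2,2)))
v=cv2.applyColorMap((np.clip(h2/.05,0,1)*255).astype(np.uint8),cv2.COLORMAP_JET); cv2.imwrite("pics/hm.png",cv2.resize(v[::-1,::-1],None,fx=1.85,fy=1.85,interpolation=cv2.INTER_NEAREST))
# bail arm points
b=A[(A[:,2]>.06)&(A[:,2]<.2)&(A[:,0]>.58)&(A[:,0]<.75)&(A[:,1]>-.1)&(A[:,1]<.15)]
for z in np.arange(.06,.2,.01):
    k=b[(b[:,2]>=z)&(b[:,2]<z+.01)]
    if len(k): print(round(z,2),len(k),np.round(np.median(k[k[:,1]<.02],0),4) if (k[:,1]<.02).any() else '',np.round(np.median(k[k[:,1]>.02],0),4) if (k[:,1]>.02).any() else '')
# top-camera bail
d=np.load("pics/top0.npy"); v,u=np.mgrid[140:185,225:310]; W=world("top",d,np.c_[u.ravel(),v.ravel()])
W=W[(W[:,2]>.165)&(W[:,1]>-.1)&(W[:,1]<.15)]; print("top bar",np.round(np.median(W,0),4),np.round(W.min(0),4),np.round(W.max(0),4)); print(np.polyfit(W[:,1],W[:,0],1),len(W))
E
```

```text
w1 bench z 0.002519937968960939
rect ((504.8103942871094, 25.252182006835938), (208.87269592285156, 229.17787170410156), 0.3320024907588959)
 x range [0.42955022 0.6052977 ]  y [-0.06619198  0.12022827]
w2 bench z 0.35453639169572293
rect ((503.5624694824219, 25.155044555664062), (230.10731506347656, 204.90518188476562), 89.43319702148438)
 x range [0.42956355 0.60451701]  y [-0.06585996  0.12101707]
P [0.4515 0.274 ] ang -175.61 rect [453.1 276.5] [74.3 24. ] 4.8 2105
R [ 0.4466 -0.2602] ang 162.98 rect [ 447.5 -263.7] [23.7 46.5] 70.9 775
Q [ 0.5847 -0.3549] ang 171.52 rect [ 583.8 -356.5] [14.6 74.7] 84.4 627
blob 995 [0.4805 0.027 ] [22. 47.] 90.0
blob 1008 [0.4795 0.081 ] [47. 22.] 0.0
blob 1616 [0.553 0.082] [74. 22.] 0.0
0.06 94 [ 0.6086 -0.0567  0.0646] [0.6057 0.1143 0.0651]
0.07 100 [ 0.6127 -0.0567  0.075 ] [0.6093 0.1137 0.0753]
0.08 998 [ 0.6149 -0.0099  0.0831] [0.6134 0.0715 0.0832]
0.09 109 [ 0.6197 -0.0567  0.0948] [0.6163 0.1144 0.0954]
0.1 116 [ 0.6234 -0.0566  0.1052] [0.62   0.1146 0.1047]
0.11 115 [ 0.6268 -0.0565  0.1153] [0.6236 0.1147 0.1148]
0.12 133 [ 0.6301 -0.0566  0.1249] [0.6273 0.1148 0.1248]
0.13 135 [ 0.6337 -0.056   0.1355] [0.6306 0.1145 0.1348]
0.14 124 [ 0.6375 -0.0565  0.1454] [0.6342 0.1143 0.1436]
0.15 928 [ 0.6401 -0.0218  0.1537] [0.6386 0.0649 0.1538]
0.16 113 [ 0.6448 -0.0561  0.1655] [0.6416 0.1142 0.1649]
0.17 100 [ 0.6478 -0.0563  0.1746] [0.6449 0.1145 0.1746]
top bar [0.6497 0.0228 0.1848] [ 0.6416 -0.0585  0.1651] [0.6555 0.1162 0.1912]
[-0.01989967  0.65057052] 237
```

View pics/hm.png

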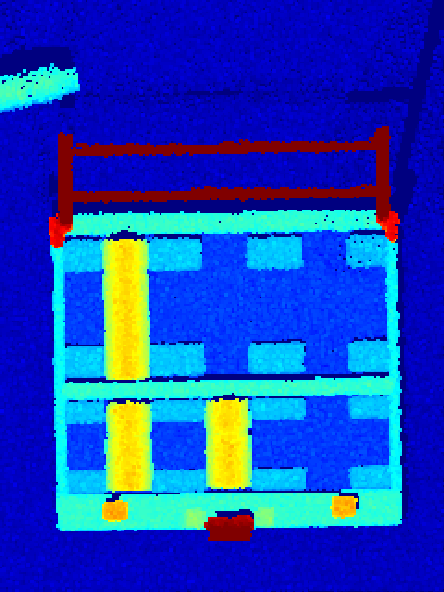

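The height map shows the tray yawed about +0.019 rad. Long bay centre is at about (.5545,.028), and the spring hook is red at the front. The bail leans back at about 1.91 rad. Picking p now.

```bash
cat >> h.py <<'E'
PSI=0.019
def pick(c,ang,force=40):
    q=quat(np.pi+ang)
    ctrl.movep([c[0],c[1],.10],q); ctrl.movel([c[0],c[1],.006],max_speed=.2); ctrl.close_gripper(force)
    s=get_state(); print("grip w",round(s["width"],4),"f",s["gripper_force"],"tcp",np.round(s["tcp_pos"],4),"t",s["time"])
    ctrl.movel([c[0],c[1],.10],max_speed=.3); print("held",round(get_state()["width"],4),get_state()["gripper_force"])
def place(c,up=.006):
    ctrl.movep([c[0],c[1],.10],quat(np.pi+PSI)); ctrl.movel([c[0],c[1],.012+up],max_speed=.12)
    s=get_state(); print("at",np.round(s["tcp_pos"],4),"F",np.round(s["contact_force"],1))
    ctrl.ungrasp(); s=get_state(); print("open F",np.round(s["contact_force"],1),"w",round(s["width"],4))
    ctrl.movel([c[0],c[1],.10],max_speed=.3); print("t",get_state()["time"])
def yawfit(a): return a
E
python3 - <<'E'
from h import *
pick([.4528,.2762],np.radians(4.6)); grabw("w3")
place([.5545,.0282])
ctrl.movep([.47,-.22,.27],quat(np.pi)); im,d,T,K=grabw("w4"); print(get_state()["time"])
P=cloud(d,T,K); A=P[d>0]
def fit(c,L,zlo,zhi):
    q=A[(np.hypot(*(A[:,:2]-c).T)<L)&(A[:,2]>zlo)&(A[:,2]<zhi)]; r=cv2.minAreaRect(q[:,:2].astype(np.float32)*1000); w,V=np.linalg.eigh(np.cov(q[:,:2].T)); v=V[:,1]
    print(np.round(r[0],1),np.round(r[1],1),round(r[2],1),"eig",round(np.degrees(np.arctan2(v[1],v[0])),2),"top",np.percentile(q[:,2],95))
fit([.4475,-.263],.04,.012,.04); fit([.583,-.357],.05,.012,.04)
for c in [(.5545,.028),(.5535,.0825),(.481,.027)]:
    q=A[(abs(A[:,0]-c[0])<.045)&(abs(A[:,1]-c[1])<.02)&(A[:,2]>.0225)&(A[:,2]<.06)]; m=q[:,2]>.0255
    print("tray socket",c,len(q),np.round(np.percentile(q[:,2],[50,95,99]),4),np.round(q[m][:,:2].min(0),4),np.round(q[m][:,:2].max(0),4))
E
```

```text
grip w -0.0004 f 0.0 tcp [0.4528 0.2762 0.0059] t 6.3667
held -0.0 0.0
at [0.5549 0.0286 0.0185] F [-0.4  0.2 -0. ]
open F [-0.1  0.3 -0.2] w 0.0853
t 9.9667
11.2083
[ 447.4 -265. ] [24. 46.] 71.6 eig 161.7 top 0.026769458112267636
[ 582.6 -362.6] [22.7 73.9] 82.9 eig 173.95 top 0.02681924251882455Traceback (most recent call last):
  File "<stdin>", line 12, in <module>
    return umr_minimum(a, axis, None, out, keepdims, initial, where)
ValueError: zero-size array to reduction operation minimum which has no identity
```

View pics/w4.png

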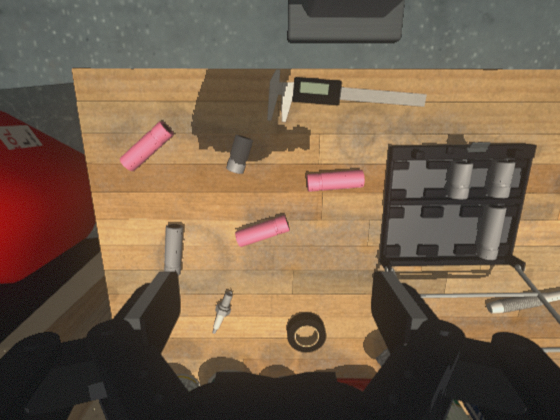

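This view shows r at (239,155), q at (174,247) and the tray with only its three kept sockets. The fingers closed on nothing at p, so I'll check where p is now.

```bash
python3 - <<'E'
from h import *
f=np.load("pics/w3.npz"); P=cloud(f["d"],f["T"],f["K"]); ok=f["d"]>0; A=P[ok]
cam=f["T"][:3,3]; print("cam",cam)
q=A[(np.hypot(*(A[:,:2]-[.4528,.2762]).T)<.09)&(A[:,2]>.012)&(A[:,2]<.04)]
r=cv2.minAreaRect(q[:,:2].astype(np.float32)*1000); print(r,np.percentile(q[:,2],[50,95]),len(q))
cv2.imwrite("pics/w3v.png",f["im"])
# open finger tips in tool frame, from w4
f=np.load("pics/w4.npz"); H=np.array(vision.camera_info("wrist")["hand_eye"]); P=cloud(f["d"],H,f["K"]); m=(f["d"]>0)&(P[...,2]<.06)&(P[...,2]>-.05)
for s in (1,-1):
    q=P[m&(P[...,1]*s>.02)&(abs(P[...,0])<.03)]; print(s,len(q),np.round(np.percentile(q,1,0),4),np.round(np.percentile(q,99,0),4))
E
```

```text
cam [0.37955219 0.27009375 0.27985301]
((452.44854736328125, 276.998779296875), (74.17304992675781, 23.58911895751953), 5.437270641326904) [0.02451744 0.02665527] 2521
1 9 [-0.0095  0.0427 -0.05  ] [ 0.0048  0.0431 -0.0489]
-1 12 [-0.0056 -0.0433 -0.05  ] [ 0.0037 -0.0427 -0.0483]
```

View pics/w3.png

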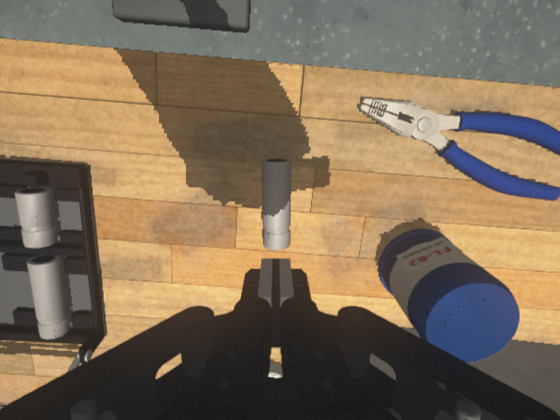

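p is still unmoved at (276,204), and the shut fingertips show at (275,262). So at 24 mm opening the tips stand higher than the TCP and slid over the top. I'll grip lower, r first since it's nearest.

```bash
sed -i 's/,\.006\],max_speed=\.2)/,ZG],max_speed=.2)/; s/^PSI=.*/PSI=0.019; ZG=0.000/; s/def place(c,up=.006)/def place(c,up=.006)/' h.py
python3 - <<'E'
from h import *
pick([.4474,-.2648],np.radians(-18.4))
E
```

```text
grip w -0.0001 f 0.0 tcp [ 0.4474 -0.2648 -0.    ] t 13.3667
held 0.0 0.0
```

```bash
python3 - <<'E'
from h import *
s=get_state(); print(s["qpos"],s["contact_force"],s["width"])
im,d,T,K=grabw("w5"); P=cloud(d,T,K); A=P[d>0]
q=A[(np.hypot(*(A[:,:2]-[.4474,-.2648]).T)<.07)&(A[:,2]>.012)&(A[:,2]<.04)]
print(len(q), cv2.minAreaRect(q[:,:2].astype(np.float32)*1000) if len(q) else '')
H=np.array(vision.camera_info("wrist")["hand_eye"]); print(K)
for n in ["w3","w5"]:
    f=np.load(f"pics/{n}.npz"); Q=cloud(f["d"],H,f["K"])
    for v in (250,256,260,265,275,290,310): print(n,v,f["d"][v,278],np.round(Q[v,278],4), np.round(Q[v,285],4))
E
```

```text
[ 0.45238953  0.44737678  0.05050361  1.9126446  -0.03111245  0.78009086
  1.7696847 ] [ 0.02597496  0.06904796 -0.61573141] 2.1543849529288333e-05
1608 ((446.76092529296875, -265.5142517089844), (23.59456443786621, 46.12918472290039), 72.263671875)
[[327.84381804   0.         275.30895282]
 [  0.         327.84381804 214.05434341]
 [  0.           0.           1.        ]]
w3 250 0.27487764 [-0.0356  0.0026  0.0751] [-0.0464  0.0093  0.1001]
w3 256 0.30278483 [-0.052   0.0029  0.0993] [-0.052   0.0094  0.0991]
w3 260 0.14984965 [ 0.0097  0.0015 -0.0418] [ 0.0095  0.0047 -0.0414]
w3 265 0.14435123 [ 0.0099  0.0014 -0.0475] [ 0.0096  0.0045 -0.0469]
w3 275 0.13558918 [ 0.0098  0.0013 -0.0567] [ 0.0102  0.0042 -0.0574]
w3 290 0.0 [ 0.0736  0.     -0.1789] [ 0.0099  0.0038 -0.0689]
w3 310 0.120285615 [ 0.0047  0.0012 -0.0742] [ 0.0108  0.0034 -0.0835]
w5 250 0.30085102 [-0.046   0.0029  0.0991] [-0.046   0.0093  0.0992]
w5 256 0.3023756 [-0.0519  0.0029  0.0989] [-0.0517  0.0093  0.0986]
w5 260 0.14902651 [ 0.01    0.0014 -0.0425] [ 0.0094  0.0047 -0.0413]
w5 265 0.14533585 [ 0.0095  0.0014 -0.0466] [ 0.0097  0.0045 -0.0471]
w5 275 0.13566045 [ 0.0098  0.0013 -0.0566] [ 0.0096  0.0042 -0.0563]
w5 290 0.12376792 [ 0.01    0.0012 -0.069 ] [ 0.0101  0.0038 -0.0692]
w5 310 0.12065256 [ 0.0045  0.0012 -0.0739] [ 0.0104  0.0034 -0.0828]
```

View pics/w5.png

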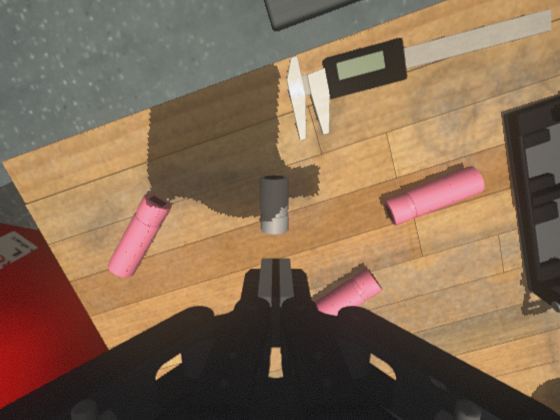

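r still lies untouched at (274,205). The depth shows the shut fingertips at tool z of about −0.041, so the real tips stand about 41 mm behind the reported TCP and the fingers closed in the air above the sockets. I'll apply that offset and descend cautiously.

```bash
python3 - <<'E'
s=open('h.py').read(); i=s.index("PSI="); s=s[:i]+'''PSI=0.019; DZ=0.041; UP=0.065
def st(tag):
    s=get_state(); print(tag,"w",round(s["width"],4),"gf",np.round(s["gripper_force"],1),"tcp",np.round(s["tcp_pos"],4),"F",np.round(s["contact_force"],1),"t",round(s["time"],2)); return s
def pick(c,ang,force=50,tip=.004):
    ctrl.movep([c[0],c[1],UP],quat(np.pi+ang)); ctrl.movel([c[0],c[1],tip-DZ],max_speed=.2); st("down")
    ctrl.close_gripper(force); s=st("grip")
    if s["width"]<.015: return False
    ctrl.movel([c[0],c[1],UP],max_speed=.3); s=st("held"); return s["width"]>.015
def place(c,tip=.018):
    ctrl.movep([c[0],c[1],UP],quat(np.pi+PSI)); ctrl.movel([c[0],c[1],tip-DZ],max_speed=.12); st("at")
    ctrl.ungrasp(); st("open"); ctrl.movel([c[0],c[1],UP],max_speed=.3)
'''
open('h.py','w').write(s)
E
python3 - <<'E'
from h import *
ctrl.ungrasp()
if pick([.4470,-.2652],np.radians(-18.0)):
    grabw("w6"); place([.4815,-.0270]); grabw("w7"); st("end")
E
```

```text
down w 0.0852 gf 0.0 tcp [ 0.4478 -0.2657 -0.0358] F [ 0.4 -0.5  0.4] t 15.61
grip w 0.0221 gf 53.3 tcp [ 0.4491 -0.2662 -0.0341] F [-2.   2.  25.6] t 16.2
held w 0.0223 gf 49.0 tcp [ 0.4473 -0.2654  0.066 ] F [-0.2 -0.4 -0.6] t 16.69
at w 0.022 gf 49.0 tcp [ 0.4819 -0.0275 -0.0226] F [-0.3  0.2 -1.8] t 18.57
open w 0.0852 gf 5.0 tcp [ 0.4821 -0.0295 -0.0222] F [ 0.4 -7.6  6.7] t 19.21
end w 0.0853 gf 0.0 tcp [ 0.4813 -0.0269  0.0651] F [ 0.7 -0.4 -0.4] t 19.7
```

```bash
sed -i 's/DZ=0.041/DZ=0.036/; s/tip=.004)/tip=.003)/' h.py; cat >> h.py <<'E'
def blobs(n,zlo=.021,zhi=.06):
    f=np.load(f"pics/{n}.npz"); P=cloud(f["d"],f["T"],f["K"]); A=P[f["d"]>0]
    t=A[(A[:,0]>.41)&(A[:,0]<.61)&(A[:,1]>-.085)&(A[:,1]<.125)&(A[:,2]<zhi)]
    b=A[(A[:,2]<.01)&(A[:,2]>-.02)]; print("bench/floor z",np.median(b[:,2]))
    for nm,c,L in [("long+54",(.5535,.082),.037),("long0",(.5545,.028),.037),("long-54",(.5555,-.0258),.037),("short+54",(.48,.0812),.023),("short0",(.481,.027),.023),("short-54",(.4815,-.027),.023)]:
        m=(abs(t[:,0]-c[0])<L+.004)&(abs(t[:,1]-c[1])<.016); q=t[m]; k=q[q[:,2]>.0285] if (q[:,2]>.0285).sum()>30 else q[:0]
        out=[nm,len(q)]
        if len(q): out+=["z50/98",np.round(np.percentile(q[:,2],[50,98]),4)]
        if len(k):
            e=np.polyfit(k[:,0],k[:,2],1)[0]; out+=["x",np.round(np.percentile(k[:,0],[1,99]),4),"y",np.round(k[:,1].mean(),4),"slope",round(e,3)]
        print(*out)
E
python3 - <<'E'
from h import *
blobs("w1"); blobs("w7")
E
```

```text
bench/floor z 0.0025322997053664476
long+54 1187 z50/98 [0.0289 0.0334] x [0.516  0.5885] y 0.0812 slope -0.002
long0 1197 z50/98 [0.0088 0.0189]
long-54 1170 z50/98 [0.0087 0.0166]
short+54 937 z50/98 [0.028  0.0332] x [0.4558 0.5   ] y 0.08 slope -0.0
short0 923 z50/98 [0.0279 0.0331] x [0.4573 0.5024] y 0.0262 slope 0.0
short-54 919 z50/98 [0.0087 0.0194]
bench/floor z 0.0023817871362247223
long+54 1180 z50/98 [0.0282 0.033 ] x [0.5151 0.5409] y 0.0806 slope 0.018
long0 3548 z50/98 [0.0087 0.0186]
long-54 3525 z50/98 [0.0087 0.0187]
short+54 3277 z50/98 [0.0278 0.0329] x [0.4551 0.4999] y 0.0785 slope 0.002
short0 3153 z50/98 [0.0284 0.0331] x [0.4563 0.5009] y 0.0261 slope 0.003
short-54 3106 z50/98 [0.0282 0.0328] x [0.4573 0.5021] y -0.0273 slope 0.003
```

View pics/w7.png

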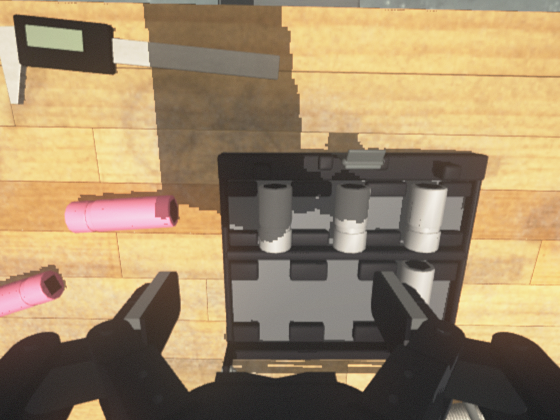

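r lies fully down at (275,215), at the same height as the kept sockets. Now q, then p.

```bash
python3 - <<'E'
from h import *
if pick([.5826,-.3628],np.radians(-6.5)):
    place([.5550,-.0260]); grabw("w8"); blobs("w8")
    if pick([.4524,.2770],np.radians(5.2)):
        place([.5540,.0280]); 
        ctrl.movep([0.45,0.03,0.20],quat(np.pi)); grabw("w9"); blobs("w9"); st("end")
E
```

```text
down w 0.0853 gf 0.0 tcp [ 0.5835 -0.3624 -0.032 ] F [ 0.3 -0.3  0.2] t 21.66
grip w 0.0225 gf 48.8 tcp [ 0.5829 -0.3631 -0.0322] F [-0.7  1.1  5.7] t 22.26
held w 0.0223 gf 49.1 tcp [ 0.5827 -0.3629  0.0657] F [-0.3  1.  -1.8] t 22.73
at w 0.0224 gf 49.1 tcp [ 0.5555 -0.0263 -0.0175] F [ 0.2 -0.1  0.5] t 24.85
open w 0.0852 gf 0.0 tcp [ 0.555  -0.026  -0.0179] F [-0.6 -0.   0.5] t 25.48
bench/floor z 0.0023926666498229887
long+54 4871 z50/98 [0.0285 0.033 ] x [0.5159 0.5881] y 0.0798 slope 0.0
long0 4598 z50/98 [0.0086 0.0178]
long-54 4677 z50/98 [0.0288 0.0328] x [0.519  0.5913] y -0.0264 slope 0.001
short+54 4131 z50/98 [0.0282 0.0329] x [0.4556 0.5003] y 0.0785 slope -0.001
short0 3950 z50/98 [0.0285 0.0329] x [0.4568 0.5015] y 0.0251 slope -0.001
short-54 3936 z50/98 [0.0285 0.0328] x [0.4578 0.5026] y -0.0273 slope -0.001
down w 0.0854 gf 0.0 tcp [ 0.4532  0.2763 -0.0326] F [0.8 1.  0.8] t 27.82
grip w 0.0226 gf 48.7 tcp [ 0.4527  0.2772 -0.0323] F [-0.8 -0.   6. ] t 28.42
held w 0.0223 gf 49.1 tcp [0.4527 0.2772 0.0659] F [ 0.6  0.5 -2. ] t 28.89
at w 0.0223 gf 49.1 tcp [ 0.5545  0.0284 -0.0175] F [ 0.1  0.1 -1.1] t 30.78
open w 0.0853 gf 0.4 tcp [ 0.5541  0.028  -0.0179] F [ 0.3 -0.7  0.2] t 31.42
bench/floor z 0.002455688190629246
long+54 1629 z50/98 [0.0287 0.0331] x [0.5158 0.5885] y 0.0811 slope -0.001
long0 1635 z50/98 [0.0285 0.0331] x [0.518  0.5908] y 0.0286 slope 0.0
long-54 1628 z50/98 [0.0286 0.033 ] x [0.5191 0.5914] y -0.0258 slope 0.001
short+54 1280 z50/98 [0.0281 0.0331] x [0.4555 0.5   ] y 0.0796 slope 0.001
short0 1299 z50/98 [0.0277 0.0329] x [0.4567 0.5012] y 0.0261 slope -0.002
short-54 1270 z50/98 [0.0278 0.033 ] x [0.4578 0.5024] y -0.0266 slope 0.0
end w 0.0854 gf 0.0 tcp [0.4502 0.03   0.1984] F [-0.7  1.1 -0.5] t 32.61
```

All six sockets lie at equal height and level. Now the bail: pinch the bar right of centre, swing it along its arc, release it near the bottom, then press from above.

```bash
cat >> h.py <<'E'
PX,PY,PZ,R=.599,.0288,.036,.155
def bar(th,yt=-.045):
    return np.array([PX-R*np.cos(th)-yt*PSI, PY-R*np.cos(th)*PSI+yt, PZ+R*np.sin(th)])
def tb(th,dz,yt=-.045):  # TCP so that tips are dz above bar centre
    p=bar(th,yt); p[2]+=dz-DZ; return p
E
python3 - <<'E'
from h import *
best=None
for yaw in (np.pi/2+PSI,-np.pi/2+PSI):
    qs=[ctrl.ik(tb(th,dz),quat(yaw)) for th,dz in [(1.913,.04),(1.913,-.008),(1.57,-.008),(1,-.008),(.3,-.008),(0,.0)]]
    print(yaw,[None if q is None else np.round(q,2) for q in qs])
yaw=-np.pi/2+PSI
q=ctrl.ik(tb(1.913,.04),quat(yaw)); q2=ctrl.ik(tb(1.913,.04),quat(np.pi/2+PSI)); cur=get_state()["qpos"]
print(np.abs(q-cur).max(),np.abs(q2-cur).max())
E
```

```text
1.5897963267948965 [array([-0.2 ,  0.57,  0.33,  1.44, -0.19,  1.16,  0.18]), array([-0.2 ,  0.61,  0.33,  1.51, -0.21,  1.05,  0.19]), array([-0.22,  0.53,  0.32,  1.65, -0.19,  1.  ,  0.19]), array([-0.23,  0.43,  0.31,  1.9 , -0.17,  0.84,  0.19]), array([-0.2 ,  0.48,  0.26,  2.15, -0.23,  0.54,  0.26]), array([-0.16,  0.54,  0.22,  2.2 , -0.27,  0.42,  0.3 ])]
-1.5517963267948967 [array([ 0.52,  0.72, -1.03,  1.43,  0.62,  1.34,  2.62]), array([ 0.52,  0.77, -1.03,  1.5 ,  0.68,  1.26,  2.57]), array([ 0.57,  0.68, -1.03,  1.64,  0.62,  1.19,  2.56]), array([ 0.64,  0.58, -1.03,  1.89,  0.59,  1.01,  2.52]), array([ 0.55,  0.57, -0.83,  2.14,  0.67,  0.71,  2.43]), array([ 0.14,  0.53, -0.22,  2.2 ,  0.27,  0.44,  2.86])]
1.1699810042440573 1.2713016888961457
```

```bash
python3 - <<'E'
from h import *
q=quat(np.pi/2+PSI)
ctrl.movep(tb(1.913,.055),q); st("above"); 
ctrl.movel(tb(1.913,-.010),max_speed=.2); st("down")
ctrl.close_gripper(20); s=st("pinch")
if .003<s["width"]<.02:
    for th in np.linspace(1.913,.35,7)[1:]:
        ctrl.movel(tb(th,-.010),max_speed=.15); s=st(f"th{th:.2f}")
        if s["width"]<.003 or np.abs(s["contact_force"]).max()>20: print("STOP"); break
E
```

```text
above w 0.0854 gf 0.0 tcp [ 0.6514 -0.0152  0.1998] F [ 0.7 -0.   0.4] t 33.77
down w 0.0854 gf 0.0 tcp [ 0.6518 -0.0152  0.1366] F [ 0.6 -1.   0.8] t 34.25
pinch w 0.0071 gf 20.1 tcp [ 0.652  -0.0152  0.1362] F [0.4 0.8 1.6] t 34.94
th1.65 w 0.0069 gf 20.2 tcp [ 0.6128 -0.0159  0.1449] F [-0.4 -0.2  3.4] t 35.36
th1.39 w 0.0069 gf 20.7 tcp [ 0.5731 -0.0167  0.143 ] F [-1.8  0.2  8. ] t 35.77
th1.13 w 0.007 gf 21.0 tcp [ 0.5341 -0.0175  0.1304] F [-4.7 -0.5  9.8] t 36.19
th0.87 w 0.0071 gf 20.9 tcp [ 0.5002 -0.0182  0.1083] F [-5.1 -0.4  5.3] t 36.61
th0.61 w 0.0068 gf 21.0 tcp [ 0.4731 -0.0187  0.0789] F [-5.  -0.5  2.8] t 37.02
th0.35 w 0.0068 gf 21.2 tcp [ 0.4544 -0.019   0.0434] F [-6.1  0.4  0.1] t 37.44
```

The bail followed the arc. Now release and press.

```bash
python3 - <<'E'
from h import *
ctrl.ungrasp(); ctrl.movel(tb(.35,.03),max_speed=.2); ctrl.close_gripper(20); st("shut")
for th in (.30,.15,.06): ctrl.movel(tb(th,.003),max_speed=.12); st(f"{th}")
for dz in (.004,.002,0,-.002,-.004):
    ctrl.movel(tb(0,dz),max_speed=.03); s=st(f"press {dz}")
    if s["contact_force"][2]>28: break
ctrl.movel(tb(0,.08),max_speed=.25); ctrl.movep([0.40,0.03,0.20],quat(np.pi)); 
im,d,T,K=grabw("w10"); st("end"); P=cloud(d,T,K); A=P[d>0]
t=A[(A[:,0]>.425)&(A[:,0]<.60)&(A[:,1]>-.07)&(A[:,1]<.13)&(A[:,2]>.036)&(A[:,2]<.12)]
for lo,hi in [(.425,.434),(.434,.44),(.44,.45),(.45,.5),(.5,.56),(.56,.6)]:
    k=t[(t[:,0]>=lo)&(t[:,0]<hi)]; print(lo,len(k),np.round(np.percentile(k,[5,50,95],axis=0),4).tolist() if len(k) else '')
E
```

```text
shut w 0.0001 gf 0.0 tcp [ 0.4542 -0.019   0.0831] F [ 0.3  0.1 -0.3] t 39.29
0.3 w -0.0 gf 0.0 tcp [ 0.4516 -0.0191  0.0488] F [-0.6 -0.4  0.5] t 39.73
0.15 w 0.0003 gf 0.0 tcp [ 0.4467 -0.0192  0.0266] F [ 0.9 -0.1  1.3] t 40.07
0.06 w -0.0002 gf 0.0 tcp [ 0.4452 -0.0192  0.0127] F [ 0.4  0.2 -0.3] t 40.33
press 0.004 w -0.0001 gf 9.1 tcp [ 0.4456 -0.0191  0.0051] F [-2.7  0.7 18.6] t 40.76
press 0.002 w -0.0001 gf 19.7 tcp [ 0.4456 -0.0191  0.0044] F [-6.7  0.5 41. ] t 41.01
end w -0.0 gf 0.0 tcp [0.3996 0.0298 0.199 ] F [-0.1  0.   0.4] t 42.61
0.425 103 [[0.428, 0.0159, 0.05], [0.4308, 0.0253, 0.0526], [0.4338, 0.0348, 0.0547]]
0.434 119 [[0.4348, 0.0146, 0.0394], [0.4377, 0.0284, 0.0478], [0.4398, 0.0959, 0.0496]]
0.44 1059 [[0.4408, -0.0489, 0.0389], [0.4442, 0.024, 0.0416], [0.4483, 0.1021, 0.0431]]
0.45 1101 [[0.4557, -0.0607, 0.0386], [0.4783, 0.0283, 0.0406], [0.4934, 0.1128, 0.042]]
0.5 417 [[0.502, -0.061, 0.0381], [0.5251, 0.0943, 0.0407], [0.5532, 0.1145, 0.0422]]
0.56 0
```

View pics/w10.png

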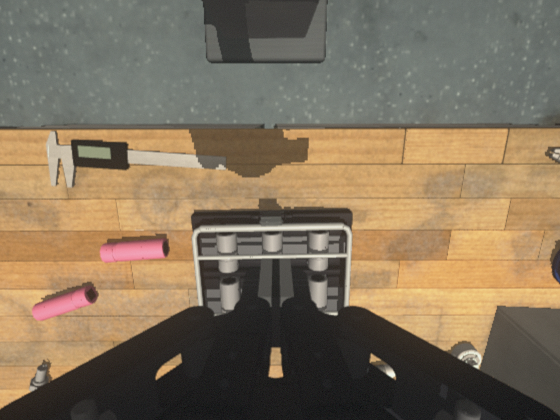

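In the last view the bail is closed and level, its front bar at (272,228) under the hook nose at (270,207). The bar top measures about 40 mm above the bench once the depth bias is taken off, which is its closed height. The gripper is clear of everything, so I'm handing in.

```bash
python3 -c "
from h import *
print(ticket.close_job())"
```

```text
the job is handed in; nothing more can be done
None
```

I handed the job in at about 43 s: all three sockets measured fully down in their bays, and the bail measured closed and level with its bar under the spring hook; the final press read 41 N at the fingertips, and the judge's verdict was not shown.

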